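# Open the shop's dial padlock and hold it up

## Robot

A 6-joint arm with a two-finger parallel gripper is mounted at the origin on a cart in front of the work surface, level with it; the furniture and walls round the work are solid. World frame = base frame: x ahead of the robot, y to its left, z up, the work surface at z = 0. Lengths are in mm, angles in degrees, forces in N, time in s.
With the tool pointing down it reaches from about 325 to 925 mm from the base axis. Payload 3.1 kg.
Tool frame: the origin (TCP) lies at the very end of the fingers, on their centre line; the grasp point (between the pads) lies grasp_offset behind it (grasp_offset is the distance from the TCP to the grasp point, in mm); z points along the fingers, y is the line along which they close (so a half turn about z gives the same grasp; the last joint's range is limited). The gripper opens to 85 mm and grips with 20 to 120 N. Pads are 22 mm wide; open, the fingers measure 114 mm over their backs; the gripper's body (76 mm by 85 mm) begins 54 mm behind the grasp point. The pads swing forward as they close: fully open they stand 13 mm farther back than shut.
Start: joints at [70.405, 12.427, 92.441, -0, 75.132, -6.429], TCP at [142.344, 608.586, 231.3] pointing down, gripper open.
Joint ranges: [-157.48, 157.48], [-44.54, 120.13], [17.64, 146.25], [-64.5, 244.5], [7.68, 150.69], [-147.95, 147.95]. Speed limits (degrees/s): [159.86, 159.86, 180, 180, 180, 180].

## Interface

Orientations are given as [roll, pitch, yaw] about the fixed x, y, z axes, in that order (R = Rz(yaw) Ry(pitch) Rx(roll)).
In Python, from station import * gives the robot as it stands. Calls block until the motion is done:
- goto(position, orientation): joint-space move of the TCP to a pose.
- move_l(position, attitude=None, speed=150): straight line of the TCP; attitude=None keeps the orientation; speed is the mean speed in mm/s.
- move_j(angles): joint-space move.
- grip(opening, squeeze=None): finger opening in mm; squeeze is the grip in N (None keeps the last); returns when the fingers have stopped.
- wait(seconds).
- solve_ik(position, orientation): joint angles nearest the present ones, or None.
- get_obs(): the state.
- get_image(name): name is "scene" or "top"; returns the picture (400x640x3 uint8, red, green, blue); there is no depth.
- get_calibration(name): a dict with "fx", "fy", "cx", "cy" (pixels), "R" (3x3) and "t" (3): a world point X has camera coordinates R X + t. Camera axes: x right, y down, z forward; pixel columns grow to the right and rows downward; lengths in mm; the calibration is good to about 2 mm. A picture is of the moment at which its call begins. get_calibration takes no time and is no camera call.
A pose or a line that the arm cannot do raises Unreachable and nothing moves.
- sign_off(): hands the job in; it is judged then, once.
Trained networks look in the newest picture that a camera, given by its name, has taken for a name from the list of things; names that differ only in an ending like _2 or _b are one class to them, and where a whole thing is asked for, a point or a joint stands for the part that bears it (a point fixed in the world has none). Each returns a list of dicts, best first, with "score" (0 to 1); they miss things now and then, are a little off and sometimes report something else, mostly with a low value. They report only what shows in the picture. A call takes as long as a camera call.
- spot_in(name, camera): "extent" ([centre column, centre row, width, height] in pixels, round what is visible of it).
- regions_of(name, camera): "region" (400x640 bool, what is visible of it) and "extent" ([centre column, centre row, width, height] in pixels, round what is visible of it).
The state is a dict: "t": time; "joint_pos": joint angles; "qvel": joint speeds; "effort": joint torques, N m; "tcp_pos": TCP position; "ee_rot": TCP orientation; "wrist_force": force on the tool from outside, world axes, zero at the start; "moment": the same for the moment, N m; "grip_width": finger opening in mm; "grip_force": force on a finger pad.
Only numpy, scipy, OpenCV 4.12 (cv2) and the standard library are available. Lean on these libraries where they do the work, as an engineer would, in place of code of your own. Each camera call takes 0.05 s, during which the arm holds its last target. There are 200 camera calls.

## Task

I want the shop's dial padlock open, to hang it on the tool chest: lift the loose lid off its fitted wooden case by the turned knob and set it down upright on the bench, clear of the case, then turn the padlock's dial click by click until its raised pointer rests in the click facing the index stud next to the shackle (the other numbers are already dialled). With the dial there, pull the shackle straight out as far as it goes. Then take the open padlock out of the case and finish while still holding it up in the gripper, still, dial side up, about 20 cm above the bench, for me to take; leave the plane, gauge and mallet where they are.

Things in the scene. Friction and masses are not known exactly. Their poses are not given: they have to be found in the camera images.
- case: base of the padlock's case, screwed to the bench: board 200 (x) x 136 (y) x 12 mm with a raised middle 183 x 119 mm, its top 17 mm above the bench. Origin: centre of the underside; +x = shackle end, z up. Pale cleats 14 mm high (tops at 31 mm), 8 mm thick, fence the padlock's body on all four sides with 1.5 mm play; a 42 mm gap is left in each long side. The board round the shackle is bare.
- lid: loose wooden cap lid on the case, 206 (x) x 142 (y) mm, hollow, walls 7 mm thick and 57 mm high, top board 9 mm, about 0.35 kg. It stands round the board's raised middle (1.5 mm play, 5 mm deep); raise it 65 mm to clear the padlock. Origin: centre of the lower edge of its walls (12 mm above the bench when on); axes as the case. On its top, 66 mm up, sits a dark turned knob 44 x 50 mm
- lid_knob: the lid's dark turned wooden knob, fixed to the middle of its top: 44 mm wide, 50 mm high. Origin: centre of the knob's foot, 66 mm above the lid's origin
- lid_grip (a point): centre of the round head of the lid's knob, 109 mm above the lid's origin and 16 mm below the knob's top, where it is 44 mm wide (any grasp direction)
- padlock: dial padlock, about 0.48 kg, lying loose on its back in the case: steel body 56 (x) x 60 (y) x 26 mm, standing 12 mm proud of the cleats. Origin: centre of its underside, 50 mm from the case's centre towards -x; x towards the shackle, z up through the dial. Above its face: a dial flange 42 mm wide (27 to 31 mm above the origin), then its finger bar (31 to 46 mm)
- dial (a joint): dial angle, rad, positive anticlockwise from above, turns endlessly; at 0 (or 6.283) the pointer faces the index stud and the shackle is free. Starts about 1 to 2.1. A plunger clicks every 0.524 rad and draws the released dial into the nearest click; about 0.06 N m turns it over. More than 0.15 rad from 0 the shackle is locked
- dial_grip (a point): point on the dial's axis in the middle of its raised finger bar, 40 mm above the padlock's underside. The bar is 34 mm long, 12 mm wide and 15 mm high, rises from the flange and lies along the pointer's direction (at dial 0 along the padlock's x); pinch it across its 12 mm, tips above the flange
- pointer (a point): outer tip of the raised bare-metal pointer rib on the black dial flange (a bare-metal line on one half of the bar's top lies the same way), 20 mm from the dial's axis; the other eleven clicks have only thin strokes
- index_stud (a point): small dark stud on the padlock's face, 24 mm from the dial's axis on the shackle side; with the dial right the pointer's tip is 4 mm from it
- shackle (a joint): how far the shackle is drawn out along the padlock's +x, m: 0 shut, 0.022 fully out against its stop. It slides with about 3 N of friction and stays where it is left; with the dial wrong an inner lug stops it at about 0.001.
- shackle_crown (a point): middle of the shackle's bow, on its bar's centre line. The shackle is a U of 8 mm round bar lying level, 13 mm above the padlock's underside (30 mm above the bench in the case); its legs run along the padlock's x, 42 mm wide over the outside (26 mm inside); shut, the crown is 73 mm from the dial's axis and the straight legs show 28 mm outside the body
- block_plane: small wooden plane, 46 x 135 x 85 mm, on the bench left of the case; leave alone. Origin: centre of its underside
- marking_gauge: wooden marking gauge, 58 x 200 x 54 mm, in the tool well behind the case; leave alone. Origin: centre of its underside
- mallet: dark wooden mallet, 65 x 301 x 63 mm, about 0.5 m right of the case on the bench's front plank (x from 0.39 to 0.60, the case stands on it too), which is free between them; leave alone. Origin: centre of its underside

How it is judged:
By the outcome, as a careful person would: the job done as asked, in the order asked, and still so for the second after the job is handed in, while the arm keeps its last pose, push and grip.
It also fails if it takes over 72 s, if anything falls off the work surface, if the arm or the gripper's body presses on something with over 40 N, if the wrist force passes 120 N, or if a joint passes its speed limit or range.

## Working session

There is one attempt and no reset: what is moved stays moved. The work goes in short steps, each a Python script; the robot and the scene stay as the last script left them, time stands still between calls to the robot, and variables do not carry over. Pictures are saved under pics/ and viewed, at most 10 in all, crops included, and the job is handed in when it is done.

```bash
ls; mkdir -p pics; python3 - <<'E'
from station import *
import numpy as np, cv2
o=get_obs(); print(o)
for c in ("scene","top"):
    im=get_image(c); cv2.imwrite(f"pics/{c}0.png",im[:,:,::-1])
    k=get_calibration(c); print(c,k)
    for n in ("case","lid","lid_knob","lid_grip","block_plane","marking_gauge","mallet"):
        r=spot_in(n,c); print(n,[(np.round(d["extent"]).tolist(),round(d["score"],2)) for d in r[:2]])
try: print(grasp_offset)
except Exception as e: print(e)
E
```

```text
pics
{'t': 0.0, 'joint_pos': array([ 7.04054088e+01,  1.24785693e+01,  9.25287733e+01, -1.07632735e-03,
        7.51312151e+01, -6.42965490e+00]), 'qvel': array([-0.03167317,  0.10875583, -0.03493722,  0.08040699, -0.00117792,
        0.08772772]), 'effort': array([-1.23041362e-03, -3.96844196e+01, -3.03854048e+01, -1.65153233e-04,
        9.82801634e-03, -8.63932499e-07]), 'tcp_pos': array([142.06721047, 607.80308045, 229.94596469]), 'ee_rot': array([-1.79862197e+02, -1.44830526e-02,  1.66835324e+02]), 'wrist_force': array([-0.43055401,  0.91780858, -0.19743046]), 'moment': array([0.00302371, 0.0304766 , 0.08174697]), 'grip_force': 0.0, 'grip_width': 85.66382049999562}
scene {'fx': 411.93687029316175, 'fy': 411.93687029316175, 'cx': 315.9049195214789, 'cy': 201.2406649195776, 'R': array([[ 0.67558948, -0.73690408,  0.02347833],
       [-0.25746546, -0.26564331, -0.92905607],
       [ 0.69086206,  0.62161565, -0.36919317]]), 't': array([-501.49230853,  199.81462963,  919.66294012])}
case [([246.0, 222.0, 75.0, 16.0], 0.49)]
lid [([245.0, 205.0, 81.0, 54.0], 0.84)]
lid_knob [([244.0, 187.0, 10.0, 18.0], 0.61)]
lid_grip [([243.0, 204.0, 76.0, 55.0], 0.77)]
block_plane [([205.0, 185.0, 40.0, 25.0], 0.85)]
marking_gauge [([306.0, 220.0, 45.0, 21.0], 0.53)]
mallet [([432.0, 289.0, 103.0, 74.0], 0.61)]
top {'fx': 421.5874528184445, 'fy': 421.5874528184445, 'cx': 320.32690197490814, 'cy': 196.02631747450832, 'R': array([[ 0.01138547, -0.9996632 ,  0.02332087],
       [-0.99486724, -0.01366981, -0.10026121],
       [ 0.10054624, -0.02205965, -0.9946878 ]]), 't': array([-155.90955601,  579.43796787, 1363.89434683])}
case []
lid [([248.0, 223.0, 68.0, 48.0], 0.71)]
lid_knob [([245.0, 220.0, 15.0, 14.0], 0.44)]
lid_grip [([246.0, 222.0, 68.0, 48.0], 0.64)]
block_plane [([174.0, 215.0, 38.0, 35.0], 0.65)]
marking_gauge [([286.0, 179.0, 56.0, 18.0], 0.83)]
mallet [([448.0, 222.0, 32.0, 90.0], 0.57)]
18.700000000000003
```

```bash
cat > h.py <<'E'
from station import *
import numpy as np, cv2
from scipy.optimize import least_squares
def proj(X,c):
    k=get_calibration(c); p=k["R"]@np.asarray(X,float)+k["t"]
    return np.array([k["fx"]*p[0]/p[2]+k["cx"],k["fy"]*p[1]/p[2]+k["cy"]])
def back(uv,z,c):
    k=get_calibration(c); d=k["R"].T@np.array([(uv[0]-k["cx"])/k["fx"],(uv[1]-k["cy"])/k["fy"],1]); o=-k["R"].T@k["t"]
    return o+d*(z-o[2])/d[2]
def tri(**uv):
    return least_squares(lambda X: np.concatenate([proj(X,c)-p for c,p in uv.items()]),[480,180,50]).x
def crop(im,x0,y0,x1,y1,s): return cv2.resize(im[y0:y1,x0:x1,::-1],None,fx=s,fy=s,interpolation=cv2.INTER_CUBIC)
def st():
    o=get_obs(); print("t%.1f"%o["t"],np.round(o["tcp_pos"],1),np.round(o["ee_rot"],1),"F",np.round(o["wrist_force"],1),"M",np.round(o["moment"],2),"g %.1f %.1f"%(o["grip_width"],o["grip_force"])); return o
E
python3 - <<'E'
from h import *
t=get_image("top")
r=regions_of("lid","top")
m=r[0]["region"].astype(np.uint8); print(m.sum(),cv2.minAreaRect(cv2.findNonZero(m)))
b=cv2.boxPoints(cv2.minAreaRect(cv2.findNonZero(m)))
P=[back(p,78,"top") for p in b]; print(np.round(P),"centre",np.mean(P,0))
e=P[1]-P[0];e2=P[2]-P[1];print(np.linalg.norm(e),np.linalg.norm(e2),np.degrees(np.arctan2(e[1],e[0])),np.degrees(np.arctan2(e2[1],e2[0])))
print("knob tri",tri(scene=[244,187],top=[245,220]),"top back",back([245,220],121,"top"))
s=get_image("scene")
a=crop(t,140,130,480,290,2.2); c=crop(s,140,140,480,290,2.2)
cv2.imwrite("pics/a.png",np.vstack([a[:,:748],c[:240,:748]])[:600])
E
```

```text
2928 ((246.5430145263672, 219.87818908691406), (45.96224594116211, 65.58540344238281), 85.48600769042969)
[[561. 196.  78.]
 [580. -11.  78.]
 [435. -25.  78.]
 [416. 179.  78.]] centre [497.91693641  84.94452791  78.        ]
207.6483310722004 145.93914177940542 -84.65667246557099 -174.28678001682297
knob tri [497.85707033  85.164204   100.41704557] top back [495.2679904   83.33653287 121.        ]
```

View pics/a.png

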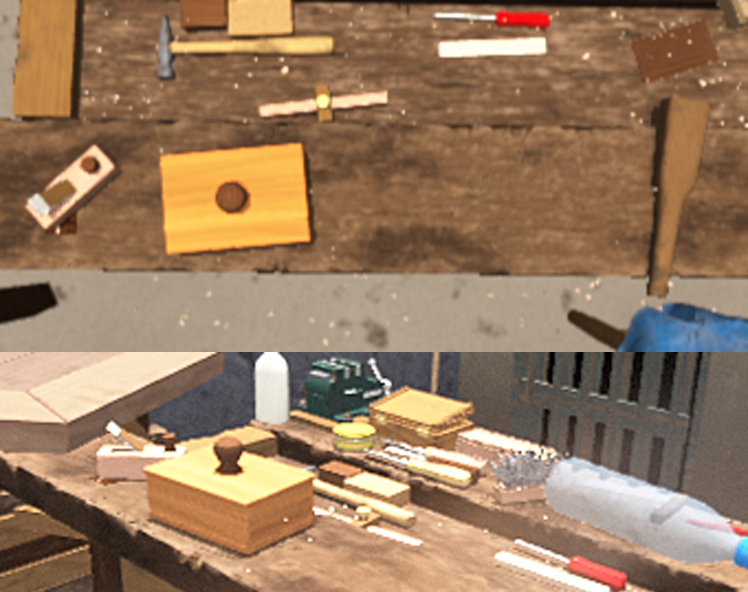

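The picture shows the lid centred at top pixel (246,220), its long side nearly along y. The plane is at its left, the gauge behind, the mallet at (448,222), and the plank between is free.

```bash
python3 - <<'E'
from h import *
print("mallet left edge",back([432,222],30,"top"))
A=[180,0,95.3]
goto([496.5,84.5,190],A); st()
move_l([496.5,84.5,102.3],speed=120); st()
grip(30,45); st()
move_l([496.5,84.5,112],speed=30); o=st()
move_l([496.5,84.5,215],speed=120); st()
r=regions_of("lid","scene"); print(r[0]["extent"],r[0]["score"])
im=get_image("scene"); t=get_image("top")
cv2.imwrite("pics/b.png",np.vstack([crop(im,160,100,420,260,2),crop(t,160,130,420,260,2)]))
E
```

```text
mallet left edge [ 500.10350863 -519.41923438   30.        ]
t3.2 [496.5  85.2 190.1] [180.   -0.   95.4] F [0.2 0.8 0.9] M [0.05 0.03 0.02] g 85.5 0.0
t4.1 [497.2  84.6 103. ] [179.9   0.   95.3] F [0.9 0.6 0. ] M [ 0.02 -0.04 -0.02] g 85.4 0.0
t4.6 [498.1  84.6 103.9] [179.8   0.   95.3] F [-1.   0.3  6. ] M [ 0.01 -0.11  0.03] g 40.2 45.1
t5.1 [495.   84.4 111. ] [-179.8   -0.    95.3] F [ 0.2 -0.1 -4.2] M [ 0.02 -0.03 -0.01] g 40.4 46.7
t6.1 [495.6  84.5 213.9] [-179.9   -0.    95.3] F [ 0.3 -0.4 -3.2] M [ 0.01 -0.02 -0.  ] g 40.5 46.7
[242.5, 206.0, 79.2, 53.2] 0.77
```

View pics/b.png

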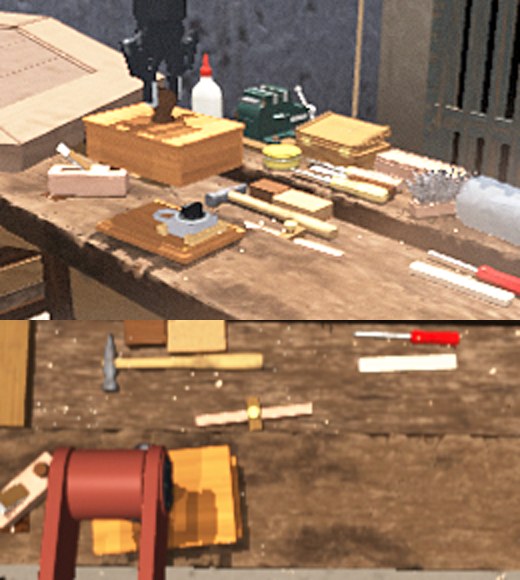

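The lid is lifted and hangs level. Below it the shackle (scene, about (240,205)) points left towards the plane, so case +x is world yaw ≈95°.

```bash
python3 - <<'E'
from h import *
A=[180,0,95.3]
goto([495,-225,200],A)
move_l([495,-225,98],speed=130); st()
z=96
while z>87:
    move_l([495,-225,z],speed=40); o=st()
    if o["wrist_force"][2]>-1: break
    z-=1.5
grip(85); st()
move_l([495,-225,200],speed=200); 
goto([495,-150,330],A); st()
t=get_image("top"); s=get_image("scene")
for n in ("padlock","dial","case","lid","lid_knob","pointer","index_stud","shackle","shackle_crown","dial_grip"):
  for c in ("top","scene"):
    r=spot_in(n,c); print(n,c,[(np.round(d["extent"],1).tolist(),round(d["score"],2)) for d in r[:2]])
cv2.imwrite("pics/c.png",np.hstack([crop(t,205,185,285,255,5),crop(s,190,180,270,250,5)]))
E
```

```text
t8.3 [ 495.9 -225.3   99. ] [1.799e+02 1.000e-01 9.530e+01] F [ 0.4 -0.5 -2.6] M [-0.04  0.01  0.01] g 40.2 46.7
t8.6 [ 495.4 -225.3   96.8] [179.9   0.   95.3] F [ 0.3  0.7 -2.8] M [-0.02  0.03  0.02] g 40.4 46.7
t8.8 [ 494.9 -225.    94.5] [-180.    -0.    95.3] F [-0.5 -0.2 -2.8] M [-0.02 -0.01  0.01] g 40.5 46.7
t9.1 [ 494.8 -224.9   92.8] [-180.    -0.    95.3] F [ 0.4  0.  -2.7] M [-0.02 -0.05  0.03] g 40.4 46.7
t9.3 [ 495.  -225.1   92.3] [-180.    -0.    95.3] F [-2.5  0.9  3.6] M [0.3  0.33 0.01] g 40.4 47.3
t9.8 [ 495.1 -225.1   91.5] [180.    0.   95.3] F [-0.  -0.4 -0.1] M [-0.03 -0.03  0.  ] g 85.0 0.0
t11.2 [ 494.2 -149.9  327.5] [-1.798e+02 -1.000e-01  9.530e+01] F [-0.  -0.5 -0.5] M [ 0.01 -0.01 -0.01] g 85.1 0.0
padlock top [([256.1, 217.8, 31.5, 17.9], 0.84), ([174.8, 216.1, 41.2, 36.0], 0.24)]
padlock scene [([255.1, 208.8, 27.1, 22.2], 0.9)]
dial top [([263.2, 218.9, 12.7, 12.7], 0.7)]
dial scene []
case top [([251.2, 221.1, 65.3, 48.4], 0.95)]
case scene [([244.4, 217.8, 72.2, 27.7], 0.67)]
lid top [([346.4, 224.1, 68.9, 46.9], 0.65)]
lid scene [([314.8, 240.1, 94.0, 64.3], 0.95), ([253.6, 209.8, 29.5, 17.5], 0.71)]
lid_knob top []
lid_knob scene [([314.4, 219.6, 15.1, 15.6], 0.84)]
pointer top [([261.9, 219.2, 8.3, 11.7], 0.56), ([249.2, 221.1, 65.7, 48.7], 0.47)]
pointer scene [([256.9, 203.5, 12.0, 6.6], 0.62)]
index_stud top [([258.1, 221.6, 33.5, 21.3], 0.76)]
index_stud scene [([432.3, 287.0, 104.2, 70.6], 0.58), ([259.6, 210.3, 20.6, 14.4], 0.56)]
shackle top [([175.6, 216.8, 43.3, 36.4], 0.57), ([247.2, 221.9, 11.6, 9.8], 0.51)]
shackle scene [([243.3, 207.3, 10.5, 6.3], 0.51)]
shackle_crown top [([344.6, 222.3, 65.3, 45.3], 0.32)]
shackle_crown scene [([240.7, 209.3, 4.2, 6.8], 0.38)]
dial_grip top []
dial_grip scene []
```

View pics/c.png

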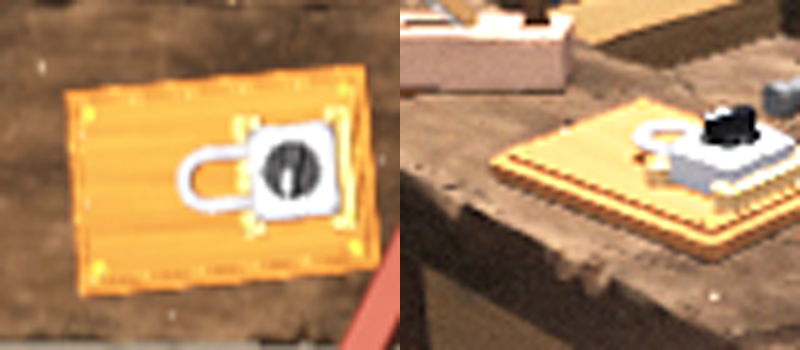

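The lid stands on the bench. The case shows at about (251,221) in the top view and the dial at (263,219). The bar's metal line points towards the image bottom, i.e. −x world, so the dial reads about +90° from the shackle direction. I'll check that numerically and with a zoomed crop.

```bash
python3 - <<'E'
from h import *
t=get_image("top")
rc=regions_of("case","top"); rp=regions_of("padlock","top"); rd=regions_of("dial","top")
m=rc[0]["region"]|rp[0]["region"]
r=cv2.minAreaRect(cv2.findNonZero(m.astype(np.uint8)))
P=[back(p,13,"top") for p in cv2.boxPoints(r)]; C=np.mean(P,0); print("case",C)
for i in range(2):
    e=P[i+1]-P[i]; print(np.linalg.norm(e),np.degrees(np.arctan2(e[1],e[0])))
v,u=np.nonzero(rd[0]["region"]); print("dial",u.mean(),v.mean(),len(u),back([u.mean(),v.mean()],48,"top"))
y=np.radians(95.3); print("predicted",C[:2]-50*np.array([np.cos(y),np.sin(y)]))
print("scene case dial check: predicted px of dial top",proj([*(C[:2]-50*np.array([np.cos(y),np.sin(y)])),55],"scene"))
cv2.imwrite("pics/d.png",crop(t,245,203,281,235,16))
E
```

```text
case [496.64524353  85.32985935  13.        ]
201.8226479563258 -83.9860452783449
136.48553802407395 -173.61316390524266
dial 262.82142857142856 218.77678571428572 112 [502.98856649  37.26110859  48.        ]
predicted [501.26377291  35.54362444]
scene case dial check: predicted px of dial top [254.90029924 204.56035673]
```

View pics/d.png

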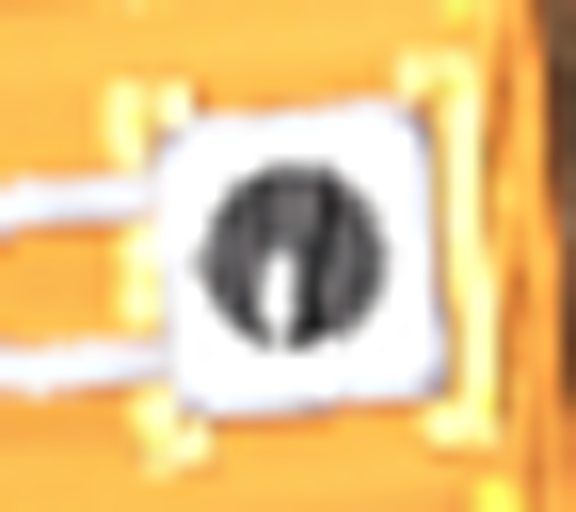

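The bright rib runs from the dial centre (292,257) to (283,345) in the crop, i.e. towards −x world. With the padlock's yaw about 95.7° that is the +90° click, so it must turn three clicks clockwise.

```bash
python3 - <<'E'
from h import *
p=[502,36.5]; y0=185.7
grip(45)
goto([*p,110],[180,0,y0])
move_l([*p,51],speed=120); st()
grip(5,25); st()
for k in (1,2,3):
    goto([*p,51],[180,0,y0-30*k]); st()
wait(0.2); st()
r=get_obs()
grip(45); wait(.2); st()
move_l([*p,110],speed=150)
goto([495,-150,300],[180,0,95.7])
t=get_image("top"); s=get_image("scene"); print(get_obs()["t"])
cv2.imwrite("pics/e.png",np.hstack([crop(t,245,203,281,235,11),crop(s,235,190,271,222,11)]))
E
```

```text
t14.7 [502.8  36.2  51.6] [-1.800e+02  1.000e-01 -1.743e+02] F [0.5 0.6 1.1] M [ 0.01 -0.02  0.02] g 45.0 0.0
t15.1 [502.8  36.6  52.1] [-1.800e+02  1.000e-01 -1.743e+02] F [-0.8  0.3  4.6] M [0.12 0.22 0.06] g 10.7 29.9
t15.7 [503.1  37.4  52.1] [1.798e+02 1.000e-01 1.556e+02] F [-0.6  2.6  5.4] M [ 0.56  0.1  -0.09] g 10.9 30.0
t16.2 [503.5  37.8  52.1] [179.8  -0.  125.6] F [1.3 5.6 5.2] M [ 0.92 -0.13 -0.06] g 11.1 29.9
t16.8 [504.1  37.7  52.1] [ 1.797e+02 -1.000e-01  9.570e+01] F [2.2 5.7 2.3] M [ 0.9  -0.35 -0.01] g 11.1 29.7
t17.0 [504.   37.7  52.1] [ 1.797e+02 -1.000e-01  9.570e+01] F [3.2 5.  3.4] M [ 0.9  -0.33  0.  ] g 11.2 29.7
t17.6 [501.9  36.4  50.9] [-180.     0.    95.7] F [ 0.   0.4 -0.4] M [0.03 0.01 0.01] g 45.0 0.0
19.325
```

View pics/e.png

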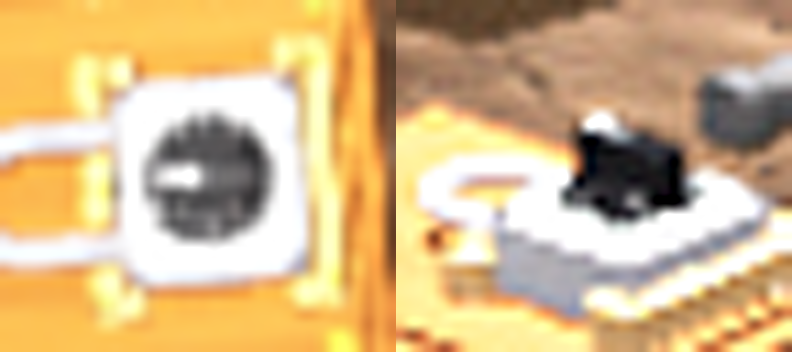

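The pointer now lies left along the padlock's axis, at crop (160,176), facing the shackle: the dial is at the open click. Next is the shackle, gripped over both legs and pulled along +x of the padlock.

```bash
python3 - <<'E'
from h import *
y=95.7; d=np.array([np.cos(np.radians(y)),np.sin(np.radians(y)),0])
c=np.array([503,37,20.5])+52*d
grip(66)
goto(c+[0,0,70],[180,0,y])
move_l(c,speed=120); st()
grip(30,35); o=st()
for s in (8,16,20,22,24,26,28,30):
    move_l(c+s*d,speed=40); o=st()
    if o["wrist_force"]@d<-14: break
wait(.2); st()
q=get_obs()["tcp_pos"]
grip(66); st()
move_l(np.r_[q[:2],110],speed=150)
goto([495,-150,300],[180,0,y])
t=get_image("top"); s=get_image("scene"); print(get_obs()["t"])
cv2.imwrite("pics/f.png",np.hstack([crop(t,225,203,281,235,7),crop(s,220,190,276,222,7)]))
E
```

```text
t21.6 [498.6  88.5  21.1] [179.9   0.   95.7] F [ 0.2 -0.2  0.5] M [-0.04  0.01  0.01] g 66.3 0.0
t22.0 [499.   88.8  21.7] [179.9   0.   95.7] F [-0.6 -0.6  4.6] M [-0.02  0.11 -0.08] g 40.6 34.8
t22.3 [498.1  97.1  21.1] [179.9  -0.   95.7] F [ 2.8 -0.2  5.4] M [-0.26 -0.18 -0.02] g 40.5 34.9
t22.7 [497.2 105.3  20.9] [179.9  -0.   95.7] F [2.8 1.  3.7] M [-0.13 -0.52  0.08] g 40.1 34.9
t22.9 [496.6 109.1  20.8] [179.9  -0.   95.7] F [4.2 0.4 4.1] M [-0.14 -0.69  0.16] g 40.4 34.9
t23.2 [496.2 110.7  20.7] [179.9   0.   95.7] F [ 5.3 -1.   3. ] M [-0.28 -0.87  0.21] g 40.1 34.9
t23.4 [495.3 112.4  20.4] [-180.     0.    95.7] F [ 3.7 -3.4  3. ] M [-0.54 -0.73  0.2 ] g 40.0 35.0
t23.7 [495.  113.4  20.3] [-1.799e+02  1.000e-01  9.580e+01] F [ 4.2 -5.8  3.3] M [-1.06 -0.74  0.19] g 40.4 35.0
t23.9 [495.  113.6  20.3] [-179.9    0.3   95.8] F [  4.8 -11.6   2.3] M [-2.03 -0.84  0.26] g 40.4 35.0
t24.2 [495.  113.7  20.3] [-179.9    0.5   95.9] F [  4.4 -18.4   2.9] M [-3.1  -0.83  0.14] g 40.1 35.0
t24.4 [495.  113.7  20.3] [-179.9    0.5   95.9] F [  4.6 -18.9   3.1] M [-3.13 -0.86  0.12] g 40.3 35.0
t24.7 [492.8 119.1  19.4] [-1.798e+02 -1.000e-01  9.570e+01] F [-0.2 -0.5 -0.1] M [ 0.01 -0.07 -0.01] g 66.1 0.0
26.8083
```

View pics/f.png

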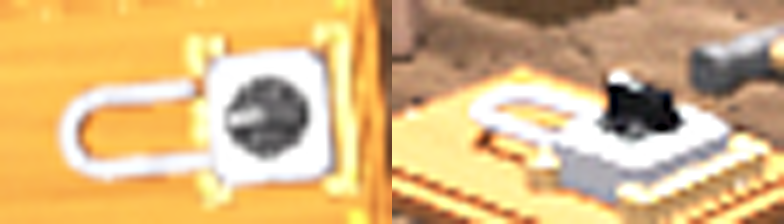

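The shackle came out and held firm against its stop at about 18 N. The picture shows it long, with its crown at crop (65,135) and the pointer still facing the shackle. Now to take the padlock out.

```bash
python3 - <<'E'
from h import *
y=95.7; d=np.array([np.cos(np.radians(y)),np.sin(np.radians(y)),0])
c=np.array([503,38,20.])+3*d
grip(85)
goto(c+[0,0,75],[180,0,y])
move_l(c,speed=120); st()
grip(40,70); st()
move_l(c+[0,0,12],speed=40); st()
move_l(c+[0,0,183],speed=120); wait(.5); st()
t=get_image("top"); s=get_image("scene")
for n in ("block_plane","marking_gauge","mallet","lid"):
  for c in ("top","scene"):
    r=spot_in(n,c); print(n,c,[(np.round(e["extent"],1).tolist(),round(e["score"],2)) for e in r[:1]])
cv2.imwrite("pics/g.png",np.vstack([crop(s,190,120,390,270,2),crop(s,215,140,285,200,5.714)]))
E
```

```text
t29.0 [503.6  40.7  20.7] [179.9   0.   95.7] F [ 0.5 -1.1  0.7] M [ 0.02 -0.01  0.01] g 85.1 0.0
t29.4 [504.   40.9  21.5] [179.9   0.   95.7] F [-0.1 -1.6  6.3] M [-0.09  0.32 -0.01] g 58.5 79.2
t29.8 [502.7  41.1  32.1] [180.   -0.   95.7] F [ 1.9  0.  -4.1] M [-0.   -0.3   0.04] g 58.5 78.4
t31.9 [502.7  41.  203. ] [-180.     0.    95.7] F [-0.2 -0.8 -5.3] M [-0.06  0.02  0.  ] g 58.2 78.2
block_plane top [([173.3, 217.3, 43.8, 38.7], 0.71)]
block_plane scene [([206.4, 186.0, 41.7, 25.8], 0.6)]
marking_gauge top [([285.6, 178.2, 57.6, 16.4], 0.86)]
marking_gauge scene []
mallet top [([448.6, 221.8, 31.5, 86.6], 0.55)]
mallet scene [([255.6, 146.8, 8.1, 7.8], 0.75)]
lid top [([343.7, 220.6, 70.0, 51.9], 0.74)]
lid scene [([314.2, 240.1, 91.2, 64.3], 0.69)]
```

```bash
python3 -c "
import cv2;i=cv2.imread('pics/g.png');print(i.shape);cv2.imwrite('pics/g2.png',i[:600]) if i.shape[0]<=700 else 0"
```

```text
(643, 400, 3)
```

View pics/g2.png

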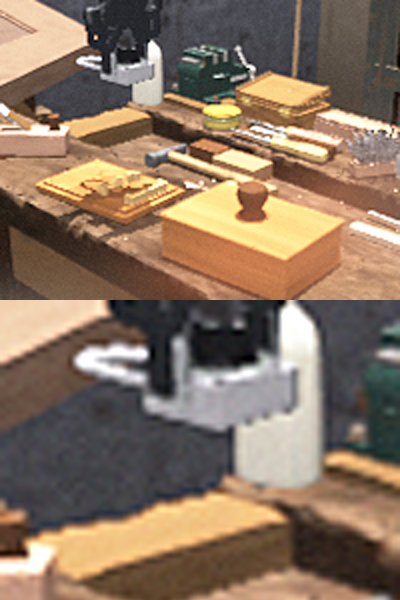

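The picture shows the padlock held level in the gripper with its dial up and shackle out. The case is empty, the lid stands upright, and the other tools are where they were.

```bash
python3 - <<'E'
from h import *
wait(.3); st(); print(sign_off())
E
```

```text
t32.7 [502.7  41.  203. ] [180.    0.   95.7] F [-0.6  0.6 -4.8] M [-0.05 -0.03 -0.02] g 58.1 78.2
the job is handed in; nothing more can be done
None
```

The job is handed in at about 33 s: the lid stands upright on the bench, the dial is on its index click with the shackle fully out, and the open padlock is held still, dial up, about 20 cm above the bench.

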